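# Set out the reagent bottles by size for the testing round

## Task

Set the four white reagent bottles out for the next testing round: one upright on the middle of each black pad of the row, in order of size, the largest on the pad nearest the tube rack and the smallest on the pad farthest from it. Leave the tube rack and the hand-gel pump bottle standing where they are, and do not knock any bottle over.

Things in the scene. Friction and masses are not known exactly. Their poses are not given: they have to be found in the camera images.
- bottle_a: smallest of four alike white round reagent bottles with blue screw caps; 34 mm diameter, 66 mm tall to the top of the cap; straight side from the base up to 46 mm, then a sloping shoulder and a 22 mm wide, 16 mm high cap. Origin: centre of its underside; z up along the bottle. Stands loose on the table at the start.
- bottle_b: second smallest of four alike white round reagent bottles with blue screw caps; 42 mm diameter, 84 mm tall to the top of the cap; straight side from the base up to 60 mm, then a sloping shoulder and a 25 mm wide, 16 mm high cap. Origin: centre of its underside; z up along the bottle. Stands loose on the table at the start.
- bottle_c: second largest of four alike white round reagent bottles with blue screw caps; 51 mm diameter, 104 mm tall to the top of the cap; straight side from the base up to 76 mm, then a sloping shoulder and a 29 mm wide, 16 mm high cap. Origin: centre of its underside; z up along the bottle. Stands loose on the table at the start.
- bottle_d: largest of four alike white round reagent bottles with blue screw caps; 60 mm diameter, 126 mm tall to the top of the cap; straight side from the base up to 94 mm, then a sloping shoulder and a 33 mm wide, 16 mm high cap. Origin: centre of its underside; z up along the bottle. Stands loose on the table at the start.
- pad1: one of four alike black round rubber pads, 70 mm diameter, 3 mm thick, fixed in one straight row 88 mm apart on a white strip (90 x 360 mm, 6 mm thick) lying on the table. Origin: centre of the pad's underside; its top is 3 mm above the origin. The pad numbers say nothing about the order along the row, which changes from start to start. The pads' y axis lies along the row, x across it.
- pad2: one of four alike black round rubber pads, 70 mm diameter, 3 mm thick, fixed in one straight row 88 mm apart on a white strip (90 x 360 mm, 6 mm thick) lying on the table. Origin: centre of the pad's underside; its top is 3 mm above the origin. The pad numbers say nothing about the order along the row, which changes from start to start. The pads' y axis lies along the row, x across it.
- pad3: one of four alike black round rubber pads, 70 mm diameter, 3 mm thick, fixed in one straight row 88 mm apart on a white strip (90 x 360 mm, 6 mm thick) lying on the table. Origin: centre of the pad's underside; its top is 3 mm above the origin. The pad numbers say nothing about the order along the row, which changes from start to start. The pads' y axis lies along the row, x across it.
- pad4: one of four alike black round rubber pads, 70 mm diameter, 3 mm thick, fixed in one straight row 88 mm apart on a white strip (90 x 360 mm, 6 mm thick) lying on the table. Origin: centre of the pad's underside; its top is 3 mm above the origin. The pad numbers say nothing about the order along the row, which changes from start to start. The pads' y axis lies along the row, x across it.
- rack: tube rack: white block 70 x 80 mm, 45 mm high, with eight clear blue-capped tubes up to 95 mm high. Loose; stands just beyond one end of the row of pads (either end), in line with it, its centre 113 mm from the centre of the nearest pad; an open clear swab cup (64 mm wide, swabs up to 140 mm) stands beyond the other end, not listed. Origin: centre of its underside; y axis along the row.
- pump: hand-gel pump bottle: clear, grey label, 48 mm diameter, 144 mm tall with a nozzle reaching 32 mm out from its axis at the top. Loose, stands among the reagent bottles, all on the robot's side of the strip; neighbours' centres at least 110 mm apart. Two white test cassettes 6 mm thick lie flat between them. Origin: centre of its underside; the nozzle points along its x axis.
Mind the look-alikes: they are no part of the job. Leave any orange or purple look-alike of the bottle_a alone.

How it is judged:
At the end, for the whole second after the job is handed in: Each bottle stands at rest, upright (within 0.1 rad), on a pad and within 14 mm of the pad's centre; counted from the tube rack the order along the row is largest, second largest, second smallest, smallest; the rack and the pump bottle stand upright within 20 mm of where they were (((horizontal distance between bottle_d and pad1 below 0.014 m and z of bottle_d in the frame of pad1 below 0.007 m) or (horizontal distance between bottle_d and pad2 below 0.014 m and z of bottle_d in the frame of pad2 below 0.007 m) or (horizontal distance between bottle_d and pad3 below 0.014 m and z of bottle_d in the frame of pad3 below 0.007 m) or (horizontal distance between bottle_d and pad4 below 0.014 m and z of bottle_d in the frame of pad4 below 0.007 m)) and horizontal distance between bottle_d and rack below 0.157 m and angle between each of bottle_d, bottle_c, bottle_b, bottle_a, rack, pump's own z axis and vertical below 0.1 rad and linear speed of each of bottle_d, bottle_c, bottle_b, bottle_a below 0.02 m/s and angular speed of each of bottle_d, bottle_c, bottle_b, bottle_a below 0.2 rad/s and ((horizontal distance between bottle_c and pad1 below 0.014 m and z of bottle_c in the frame of pad1 below 0.007 m) or (horizontal distance between bottle_c and pad2 below 0.014 m and z of bottle_c in the frame of pad2 below 0.007 m) or (horizontal distance between bottle_c and pad3 below 0.014 m and z of bottle_c in the frame of pad3 below 0.007 m) or (horizontal distance between bottle_c and pad4 below 0.014 m and z of bottle_c in the frame of pad4 below 0.007 m)) and horizontal distance between bottle_c and rack between 0.157 and 0.245 m and ((horizontal distance between bottle_b and pad1 below 0.014 m and z of bottle_b in the frame of pad1 below 0.007 m) or (horizontal distance between bottle_b and pad2 below 0.014 m and z of bottle_b in the frame of pad2 below 0.007 m) or (horizontal distance between bottle_b and pad3 below 0.014 m and z of bottle_b in the frame of pad3 below 0.007 m) or (horizontal distance between bottle_b and pad4 below 0.014 m and z of bottle_b in the frame of pad4 below 0.007 m)) and horizontal distance between bottle_b and rack between 0.245 and 0.333 m and ((horizontal distance between bottle_a and pad1 below 0.014 m and z of bottle_a in the frame of pad1 below 0.007 m) or (horizontal distance between bottle_a and pad2 below 0.014 m and z of bottle_a in the frame of pad2 below 0.007 m) or (horizontal distance between bottle_a and pad3 below 0.014 m and z of bottle_a in the frame of pad3 below 0.007 m) or (horizontal distance between bottle_a and pad4 below 0.014 m and z of bottle_a in the frame of pad4 below 0.007 m)) and horizontal distance between bottle_a and rack above 0.333 m and distance of each of rack, pump from where it was at the start of the episode below 0.02 m); the robot touches nothing.
It fails at once if the tube rack is pushed more than 20 mm or knocked over (distance of rack from where it was at the start of the episode above 0.02 m or angle between rack's own z axis and vertical above 0.4 rad).
It fails at once if the pump bottle is pushed more than 20 mm or knocked over (distance of pump from where it was at the start of the episode above 0.02 m or angle between pump's own z axis and vertical above 0.4 rad).
It fails at once if a reagent bottle is knocked over (angle between any of bottle_a, bottle_b, bottle_c, bottle_d's own z axis and vertical above 1 rad).
It also fails if it takes over 106 s, if anything falls off the work surface, if the arm or the gripper's body presses on something with over 40 N, if the wrist force passes 120 N, or if a joint passes its speed limit or range.

## Robot

A 6-joint arm with a two-finger parallel gripper is mounted at the origin on the work surface. World frame = base frame: x ahead of the robot, y to its left, z up, the work surface at z = 0. Lengths are in m, angles in rad, forces in N, time in s.
With the tool pointing down it reaches from about 0.325 to 0.85 m from the base axis. Payload 4.4 kg.
Tool frame: the origin (TCP) lies midway between the tips of the shut fingers; the grasp point (between the pads) lies 19 mm behind it; z points along the fingers, y is the line along which they close (so a half turn about z gives the same grasp; the last joint's range is limited). The gripper opens to 94 mm and grips with 3 to 60 N. Pads are 16 mm wide; open, the fingers measure 119 mm over their backs; the gripper's body (75 mm by 177 mm) begins 78 mm behind the grasp point.
Start: joints at [-1.367, 0.207, 1.542, -0, 1.393, -0.15], TCP at [0.199, -0.539, 0.205] pointing down, gripper open.
Joint ranges: [-2.73, 2.73], [-0.86, 2.22], [0.23, 2.46], [-1.11, 4.25], [0.08, 2.63], [-2.82, 2.82]. Speed limits (rad/s): [2.79, 2.79, 3.14, 3.14, 3.14, 3.14].

## Interface

Orientations are given as a unit quaternion [x, y, z, w].
In Python, from workcell import get_obs, capture, job_done, search_frame gives the robot as it stands.
- The arm moves only by the shell command python3 -m pendant 'ROWS' [FORCE]. ROWS is JSON, a list of rows, each an object of numbers: "rx", "ry", "rz": the turn, a rotation vector about the world's x, y, z in degrees; "tx", "ty", "tz": the shift along the world's x, y, z in m; "claw": the closure in counts, from 0 (fully open) to 255 (shut). In form: [{"rx": .., "ry": .., "rz": .., "tx": .., "ty": .., "tz": .., "claw": ..}, ...]. A call has 1 to 5 rows; each row is the pose to reach, as a shift and turn from the pose commanded when the call began; what a row does not reach only later rows make up. A row lasts 1/8 s, in which the tool goes at most 62.5 mm and 10.7 degrees, less where a joint would pass 70% of its speed; a pose out of reach is approached as far as the arm can. A call with a gripper value outside its range is refused whole. The fingers move at their own pace and stop on an object; FORCE is the grip in N (left out, the last holds). Time passes only in rows, so rows that repeat a pose let the fingers close. It gives the time, the measured TCP pose, the force, the opening and the grip force at its end, in the units of the state.
- get_obs(): the state, without advancing time (a new reading comes with each control period).
- capture(name): name is "scene" or "side" or "wrist"; returns a dict with "frame" (400x640x3 uint8, blue, green, red), "depth" (400x640 float32, m along the optical axis (not along the pixel's ray), 0 where there is no reading), "camera_matrix" (3x3 intrinsics, pixels), "R" (3x3) and "t" (3): a world point X has camera coordinates R X + t. Camera axes: x right, y down, z forward; pixel columns grow to the right and rows downward; lengths in m; the calibration is good to about 2 mm. The wrist camera is an equidistant fisheye: a pixel r from the principal point sees the ray r / f radians off the axis. A picture is of the moment at which its call begins.
- job_done(): hands the job in; it is judged then, once.
Trained networks look in a picture, given as the dict that the camera call returned (one of the last four; its "shot" number tells which), for a name from the list of things; names that differ only in an ending like _2 or _b are one class to them, and where a whole thing is asked for, a point or a joint stands for the part that bears it (a point fixed in the world has none). Each returns a list of dicts, best first, with "p" (0 to 1); they miss things now and then, are a little off and sometimes report something else, mostly with a low value. They report only what shows in the picture. A call takes as long as a camera call. They do not tell look-alikes from the thing itself.
- search_frame(label, picture): "pixel" ([column, row] in pixels, amid what is visible of it).
The state is a dict: "time_s": time; "joint_pos": joint angles; "qvel": joint speeds; "joint_efforts": joint torques, N m; "tcp_pos": TCP position; "ee_rot": TCP orientation; "contact_force": force on the tool from outside, world axes, zero at the start; "ft_torque": the same for the moment, N m; "grip_width": finger opening in m; "grip_force": force on a finger pad.
Only numpy, scipy, OpenCV 4.12 (cv2) and the standard library are available. Lean on these libraries where they do the work, as an engineer would, in place of code of your own. Each camera call takes 0.05 s, during which the arm holds its last target. There are 200 camera calls.

## Working session

There is one attempt and no reset: what is moved stays moved. The work goes in short steps, Python scripts to look and compute and a shell command to move; the robot and the scene stay as the last step left them, time stands still between calls to the robot, and variables do not carry over. Pictures are saved under pics/ and viewed, at most 14 in all, crops included, and the job is handed in when it is done.

```bash
mkdir -p pics; python3 - <<'E'
from workcell import get_obs,capture
import cv2
o=get_obs();print(o['time_s'],o['tcp_pos'],o['ee_rot'],o['grip_width'])
for n in("scene","side"):
    c=capture(n);cv2.imwrite(f"pics/{n}0.png",c["frame"]);print(c["t"],(-c["R"].T@c["t"]),c["camera_matrix"].tolist())
E
```

```text
0.0 [ 0.19904749 -0.53860367  0.20431303] [ 9.84390364e-01  1.75995329e-01 -3.08431430e-05 -1.12026153e-03] 0.09395443606440194
[ 0.14457022 -0.42005167  1.66170945] [1.31112315 0.12594323 1.10621727] [[479.74308154683825, 0.0, 317.2377660309132], [0.0, 479.74308154683825, 200.62103382001473], [0.0, 0.0, 1.0]]
[-0.53537452  0.07078297  0.93888621] [ 0.42517699 -0.69585611  0.71284797] [[391.2724312896216, 0.0, 324.3607083155113], [0.0, 391.2724312896216, 205.72469729755602], [0.0, 0.0, 1.0]]
```

View pics/scene0.png

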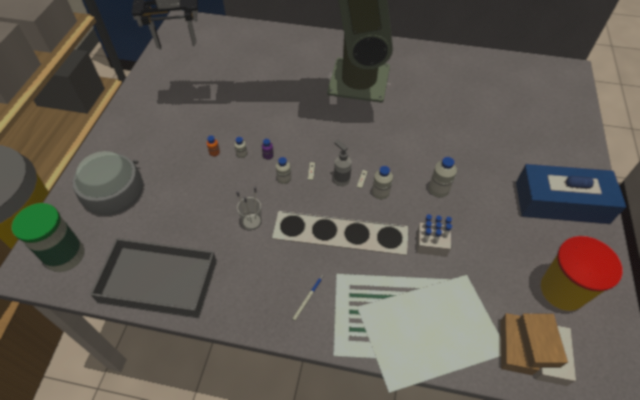

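View pics/side0.png

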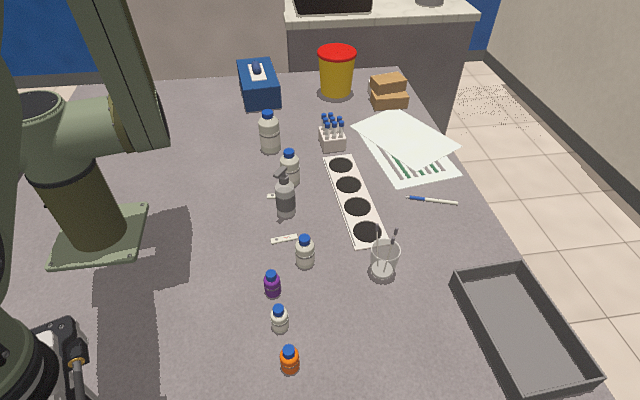

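The scene image shows the rack at (435,233). The pads are at (390,237), (357,233), (324,229) and (292,225). Bottles: D (444,177), C (382,180), B (283,168), A (240,148) between the orange (213,146) and purple (267,149) look-alikes. The pump is at (343,165), and the swab cup is at (250,215).

```bash
cat >h.py <<'E'
import numpy as np,cv2
from workcell import get_obs,capture,search_frame
def plane(c,u,v,z):
    K=c["camera_matrix"];R=c["R"];o=-R.T@c["t"]
    d=R.T@np.array([(u-K[0,2])/K[0,0],(v-K[1,2])/K[1,1],1]);return o+d*(z-o[2])/d[2]
def blobs(m,amin,amax):
    n,l,s,ce=cv2.connectedComponentsWithStats(m.astype(np.uint8))
    return [(ce[i],s[i,4]) for i in range(1,n) if amin<=s[i,4]<=amax]
def blue(c):
    h=cv2.cvtColor(c["frame"],cv2.COLOR_BGR2HSV);return (h[...,0]>100)&(h[...,0]<125)&(h[...,1]>150)&(h[...,2]>60)
E
python3 - <<'E'
from h import *
cs={n:capture(n) for n in("scene","side")}
H=dict(a=.066,b=.084,c=.104,d=.126)
px=dict(scene=dict(a=(239,140),b=(283,161),c=(384,171),d=(448,161)),side=dict(a=(278,309),b=(304,240),c=(289,154),d=(267,115)))
for n,c in cs.items():
    for lab in("bottle_a","pad1","rack","pump"):
        print(n,lab,[(np.round(r["pixel"]).tolist(),round(r["p"],2)) for r in search_frame(lab,c)])
    B=blobs(blue(c),8,900)
    for k in H:
        b=min(B,key=lambda b:np.hypot(*(b[0]-px[n][k])))
        print(n,k,b[0].round(1),b[1],plane(c,*b[0],H[k]-.006).round(4))
    g=c["frame"].max(2)
    for b in blobs(g<60,100,1500):
        p=plane(c,*b[0],.009)
        if .3<p[0]<.9 and -.5<p[1]<.5: print(n,"dark",b[0].round(1),b[1],p.round(4))
E
```

```text
scene bottle_a [([387.0, 181.0], 0.93), ([244.0, 149.0], 0.78), ([284.0, 168.0], 0.72), ([268.0, 148.0], 0.69), ([212.0, 146.0], 0.65), ([441.0, 178.0], 0.61)]
scene pad1 [([292.0, 225.0], 0.84), ([360.0, 235.0], 0.65), ([388.0, 237.0], 0.6), ([326.0, 228.0], 0.59), ([384.0, 180.0], 0.58)]
scene rack [([436.0, 236.0], 0.71)]
scene pump [([342.0, 166.0], 0.71)]
scene a [238.6 139.6] 15 [ 0.4068 -0.3006  0.06  ]
scene b [282.  160.6] 25 [ 0.4745 -0.1502  0.078 ]
scene c [384.1 170.1] 45 [0.4678 0.1343 0.098 ]
scene d [447.7 161.6] 63 [0.4226 0.2976 0.12  ]
scene dark [341.  176.2] 132 [0.4417 0.0147 0.009 ]
scene dark [291.9 225.6] 335 [ 0.6369 -0.0862  0.009 ]
scene dark [324.1 229.3] 343 [0.6311 0.0018 0.009 ]
scene dark [356.4 233.3] 340 [0.6258 0.0892 0.009 ]
scene dark [389.2 237.2] 353 [0.6203 0.1768 0.009 ]
scene dark [140.  257.7] 939 [ 0.8123 -0.4493  0.009 ]
side bottle_a [([287.0, 358.0], 0.88), ([304.0, 251.0], 0.86), ([289.0, 165.0], 0.84), ([271.0, 134.0], 0.78), ([270.0, 281.0], 0.7)]
side pad1 [([358.0, 208.0], 0.87), ([350.0, 186.0], 0.87), ([367.0, 229.0], 0.69), ([342.0, 164.0], 0.52)]
side rack [([330.0, 135.0], 0.81)]
side pump [([283.0, 193.0], 0.74)]
side a [277.4 308.7] 87 [ 0.4054 -0.2977  0.06  ]
side b [303.4 238.2] 79 [ 0.4727 -0.1471  0.078 ]
side c [288.2 151.3] 55 [0.4667 0.1394 0.098 ]
side d [266.6 113. ] 78 [0.4207 0.2999 0.12  ]
```

Both cameras agree to within about 5 mm, and the pads are 88 mm apart as stated. I'll take A first, with the fingers closing across the row (yaw +73°).

```bash
python3 -m pendant '[{"rz":10,"tx":0.04,"ty":0.05,"tz":0},{"rz":20,"tx":0.08,"ty":0.10,"tz":0},{"rz":30,"tx":0.12,"ty":0.14,"tz":0},{"rz":40,"tx":0.16,"ty":0.19,"tz":0},{"rz":50,"tx":0.207,"ty":0.24,"tz":-0.02}]' 20; python3 -m pendant '[{"rz":10},{"rz":20},{"rz":23.3,"tz":-0.05},{"rz":23.3,"tz":-0.05},{"rz":23.3,"tz":-0.05}]'
```

```text
$[0]: bad value
$[0]: bad value
```

```bash
python3 - <<'E'
from h import *
from scipy.spatial.transform import Rotation as R
o=get_obs();print(o['time_s'],o['tcp_pos'],o['joint_pos'],R.from_quat(o['ee_rot']).as_matrix().round(3).tolist())
c=capture("wrist");cv2.imwrite("pics/w1.png",c["frame"]);print((-c["R"].T@c["t"]),c["R"].round(2).tolist(),c["camera_matrix"].tolist())
E
```

```text
0.6 [ 0.19921417 -0.53940705  0.20546393] [-1.36750117e+00  2.06586769e-01  1.54147951e+00  1.96876529e-05
  1.39348797e+00 -1.50474799e-01] [[0.938, 0.346, 0.0], [0.346, -0.938, -0.0], [0.0, 0.0, -1.0]]
[ 0.26719966 -0.51396545  0.38578462] [[0.35, -0.94, 0.0], [-0.91, -0.34, 0.25], [-0.24, -0.09, -0.97]] [[309.70691628693146, 0.0, 316.4061777055914], [0.0, 309.70691628693146, 199.8939733235896], [0.0, 0.0, 1.0]]
```

View pics/w1.png

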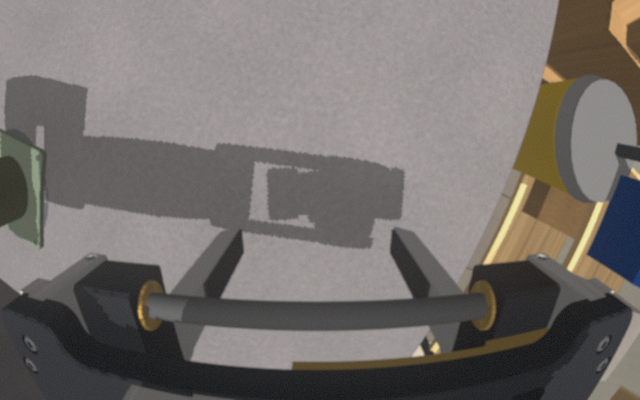

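The arm hasn't moved, because every row needs all seven keys. The wrist picture shows only bare table and the fingers.

```bash
python3 -m pendant '[{"rx":0,"ry":0,"rz":10,"tx":0.04,"ty":0.05,"tz":0,"claw":0},{"rx":0,"ry":0,"rz":20,"tx":0.08,"ty":0.10,"tz":0,"claw":0},{"rx":0,"ry":0,"rz":30,"tx":0.12,"ty":0.14,"tz":0,"claw":0},{"rx":0,"ry":0,"rz":40,"tx":0.16,"ty":0.19,"tz":0,"claw":0},{"rx":0,"ry":0,"rz":50,"tx":0.207,"ty":0.24,"tz":-0.02,"claw":0}]' 20; python3 -m pendant '[{"rx":0,"ry":0,"rz":10,"tx":0,"ty":0,"tz":0,"claw":0},{"rx":0,"ry":0,"rz":20,"tx":0,"ty":0,"tz":0,"claw":0},{"rx":0,"ry":0,"rz":23.3,"tx":0,"ty":0,"tz":-0.05,"claw":0},{"rx":0,"ry":0,"rz":23.3,"tx":0,"ty":0,"tz":-0.05,"claw":0},{"rx":0,"ry":0,"rz":23.3,"tx":0,"ty":0,"tz":-0.05,"claw":0}]'
python3 - <<'E'
from h import *
from scipy.spatial.transform import Rotation as R
o=get_obs();print(o['time_s'],o['tcp_pos'],o['joint_pos'].round(3),R.from_quat(o['ee_rot']).as_matrix().round(3).tolist())
c=capture("wrist");cv2.imwrite("pics/w2.png",c["frame"])
E
```

```text
time_s: 1.27
tcp_pos: [0.4014, -0.3062, 0.19]
ee_rot: [0.816, 0.578, 0.0, 0.002]
contact_force: [1.1, -0.8, -0.3]
grip_width: 0.0942
grip_force: 0.0
time_s: 1.9
tcp_pos: [0.3997, -0.3072, 0.1393]
ee_rot: [0.685, 0.728, -0.0, 0.0]
contact_force: [0.8, -0.6, -0.4]
grip_width: 0.0939
grip_force: 0.0
1.9 [ 0.39971874 -0.30718755  0.13932584] [-0.827  0.122  1.784  0.     1.235 -0.888] [[-0.061, 0.998, 0.001], [0.998, 0.061, -0.001], [-0.001, 0.001, -1.0]]
```

View pics/w2.png

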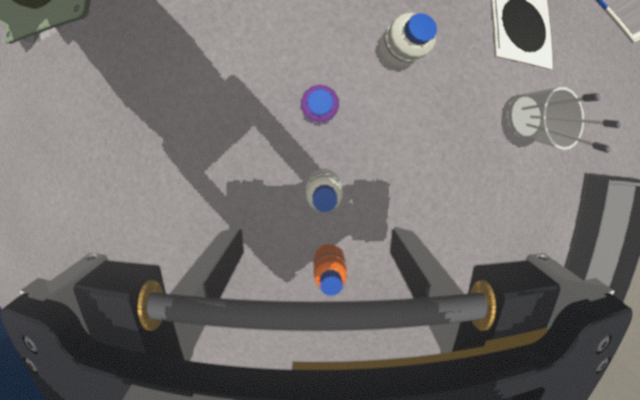

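The wrist picture shows the white A cap at (324,198), between the orange (331,272) and purple (320,100) look-alikes. I'll measure it through the fisheye model.

```bash
cat >>h.py <<'E'
def fplane(c,u,v,z):
    K=c["camera_matrix"];R=c["R"];o=-R.T@c["t"];a=np.array([u-K[0,2],v-K[1,2]]);r=np.hypot(*a);th=r/K[0,0]
    d=R.T@np.array([*(a/max(r,1e-9)*np.sin(th)),np.cos(th)]);return o+d*(z-o[2])/d[2]
def caps(h,z=None):
    c=capture("wrist")
    for b in blobs(blue(c),60,4000): print(b[0].round(1),b[1],fplane(c,*b[0],h).round(4))
    return c
E
python3 - <<'E'
from h import *
c=caps(.062);print(fplane(c,525,22,.009))
print(get_obs()['tcp_pos'])
E
```

```text
[420.8  26.5] 569 [ 0.479  -0.1426  0.062 ]
[319.2 100.9] 435 [ 0.3959 -0.2182  0.062 ]
[330.4 284. ] 279 [ 0.4173 -0.3846  0.062 ]
[ 0.63372485 -0.08300677  0.009     ]
[ 0.40031519 -0.30789513  0.14026982]
```

```bash
python3 -m pendant '[{"rx":0,"ry":0,"rz":0,"tx":0.006,"ty":0.008,"tz":-0.03,"claw":0},{"rx":0,"ry":0,"rz":0,"tx":0.006,"ty":0.008,"tz":-0.07,"claw":0},{"rx":0,"ry":0,"rz":0,"tx":0.006,"ty":0.008,"tz":-0.105,"claw":0},{"rx":0,"ry":0,"rz":0,"tx":0.006,"ty":0.008,"tz":-0.122,"claw":0},{"rx":0,"ry":0,"rz":0,"tx":0.006,"ty":0.008,"tz":-0.122,"claw":0}]' 12; python3 -m pendant '[{"rx":0,"ry":0,"rz":0,"tx":0,"ty":0,"tz":0,"claw":100},{"rx":0,"ry":0,"rz":0,"tx":0,"ty":0,"tz":0,"claw":160},{"rx":0,"ry":0,"rz":0,"tx":0,"ty":0,"tz":0,"claw":255},{"rx":0,"ry":0,"rz":0,"tx":0,"ty":0,"tz":0,"claw":255},{"rx":0,"ry":0,"rz":0,"tx":0,"ty":0,"tz":0,"claw":255}]' 12
```

```text
time_s: 2.62
tcp_pos: [0.4053, -0.2988, 0.0162]
ee_rot: [0.685, 0.729, 0.0, -0.0]
contact_force: [-0.1, -0.1, 0.1]
grip_width: 0.0941
grip_force: 0.0
time_s: 3.25
tcp_pos: [0.4054, -0.2987, 0.0164]
ee_rot: [0.685, 0.729, -0.0, 0.0]
contact_force: [-0.6, 0.3, -0.1]
grip_width: 0.0475
grip_force: 0.0
```

```bash
python3 -m pendant '[{"rx":0,"ry":0,"rz":0,"tx":0,"ty":0,"tz":0,"claw":255},{"rx":0,"ry":0,"rz":0,"tx":0,"ty":0,"tz":0,"claw":255},{"rx":0,"ry":0,"rz":0,"tx":0,"ty":0,"tz":0,"claw":255},{"rx":0,"ry":0,"rz":0,"tx":0,"ty":0,"tz":0,"claw":255}]' 12; python3 -m pendant '[{"rx":0,"ry":0,"rz":0,"tx":0,"ty":0,"tz":0.03,"claw":255},{"rx":0,"ry":0,"rz":0,"tx":0,"ty":0,"tz":0.08,"claw":255},{"rx":0,"ry":0,"rz":0,"tx":0,"ty":0,"tz":0.11,"claw":255},{"rx":0,"ry":0,"rz":0,"tx":0,"ty":0,"tz":0.11,"claw":255}]'
```

```text
time_s: 3.75
tcp_pos: [0.4053, -0.2987, 0.0162]
ee_rot: [0.685, 0.729, 0.0, -0.0]
contact_force: [0.0, 0.5, -0.3]
grip_width: 0.0334
grip_force: 12.0
time_s: 4.25
tcp_pos: [0.407, -0.3005, 0.129]
ee_rot: [0.685, 0.729, -0.0, 0.003]
contact_force: [0.1, -0.6, -0.5]
grip_width: 0.0337
grip_force: 12.0
```

```bash
python3 -m pendant '[{"rx":0,"ry":0,"rz":0,"tx":0.03,"ty":0.028,"tz":0,"claw":255},{"rx":0,"ry":0,"rz":0,"tx":0.07,"ty":0.065,"tz":0,"claw":255},{"rx":0,"ry":0,"rz":0,"tx":0.11,"ty":0.102,"tz":0,"claw":255},{"rx":0,"ry":0,"rz":0,"tx":0.15,"ty":0.139,"tz":0,"claw":255},{"rx":0,"ry":0,"rz":0,"tx":0.19,"ty":0.176,"tz":0,"claw":255}]' 12; python3 -m pendant '[{"rx":0,"ry":0,"rz":0,"tx":0.03,"ty":0.028,"tz":0,"claw":255},{"rx":0,"ry":0,"rz":0,"tx":0.041,"ty":0.037,"tz":0,"claw":255},{"rx":0,"ry":0,"rz":0,"tx":0.041,"ty":0.037,"tz":-0.02,"claw":255},{"rx":0,"ry":0,"rz":0,"tx":0.041,"ty":0.037,"tz":-0.04,"claw":255},{"rx":0,"ry":0,"rz":0,"tx":0.041,"ty":0.037,"tz":-0.04,"claw":255}]'
python3 - <<'E'
from h import *
c=capture("wrist");cv2.imwrite("pics/w3.png",c["frame"]);o=get_obs();print(o["tcp_pos"],o["grip_width"])
E
```

```text
time_s: 4.88
tcp_pos: [0.5951, -0.121, 0.1236]
ee_rot: [0.685, 0.729, -0.001, -0.002]
contact_force: [0.8, -0.7, -0.7]
grip_width: 0.033
grip_force: 12.0
time_s: 5.5
tcp_pos: [0.6325, -0.0862, 0.0822]
ee_rot: [0.685, 0.728, -0.002, -0.003]
contact_force: [-0.8, -0.4, -0.5]
grip_width: 0.0334
grip_force: 12.0
[ 0.63395463 -0.08640503  0.0839541 ] 0.03318385442443867
```

View pics/w3.png

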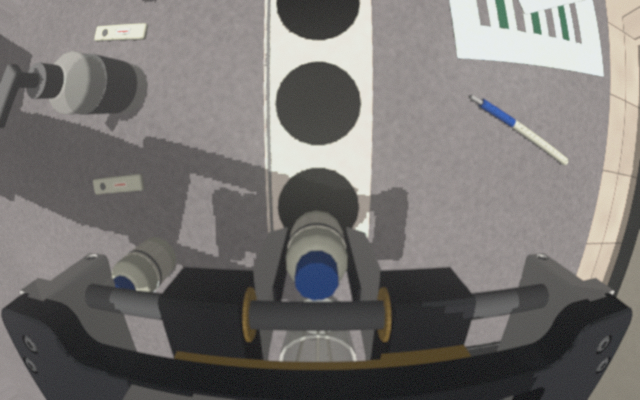

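The wrist picture shows A held upright just above the farthest pad, with pads also at (318,103) and (318,5). I'll check the pad position, then lower.

```bash
python3 - <<'E'
from h import *
c=capture("wrist");g=c["frame"].max(2)
for n in((318,103),):
    m=(g<45).astype(np.uint8);nn,l,s,ce=cv2.connectedComponentsWithStats(m);i=l[n[1],n[0]];print(ce[i],s[i],fplane(c,*ce[i],.009))
k=c["camera_matrix"]; print(fplane(c,317,278,.0838+.019+.03),get_obs()["tcp_pos"])
E
python3 -m pendant '[{"rx":0,"ry":0,"rz":0,"tx":0.002,"ty":0,"tz":-0.025,"claw":255},{"rx":0,"ry":0,"rz":0,"tx":0.002,"ty":0,"tz":-0.045,"claw":255},{"rx":0,"ry":0,"rz":0,"tx":0.002,"ty":0,"tz":-0.055,"claw":255},{"rx":0,"ry":0,"rz":0,"tx":0.002,"ty":0,"tz":-0.057,"claw":255},{"rx":0,"ry":0,"rz":0,"tx":0.002,"ty":0,"tz":-0.057,"claw":255}]'
```

```text
[318.49212091 180.99424743] [     0      0    640    400 228072] [ 0.63285116 -0.06353187  0.009     ]
[ 0.63315628 -0.08628767  0.1328    ] [ 0.63522057 -0.0865692   0.08540952]
time_s: 6.22
tcp_pos: [0.6388, -0.0858, 0.0298]
ee_rot: [0.685, 0.729, 0.0, 0.0]
contact_force: [0.8, -0.4, -0.8]
grip_width: 0.0333
grip_force: 12.0
```

```bash
python3 -m pendant '[{"rx":0,"ry":0,"rz":0,"tx":-0.001,"ty":0,"tz":-0.003,"claw":255},{"rx":0,"ry":0,"rz":0,"tx":-0.001,"ty":0,"tz":-0.003,"claw":255},{"rx":0,"ry":0,"rz":0,"tx":-0.001,"ty":0,"tz":-0.003,"claw":255}]'
```

```text
time_s: 6.6
tcp_pos: [0.6375, -0.0857, 0.0266]
ee_rot: [0.685, 0.729, 0.0, 0.0]
contact_force: [-0.1, 0.2, -0.2]
grip_width: 0.0336
grip_force: 12.0
```

```bash
python3 -m pendant '[{"rx":0,"ry":0,"rz":0,"tx":0,"ty":0,"tz":-0.001,"claw":120},{"rx":0,"ry":0,"rz":0,"tx":0,"ty":0,"tz":-0.001,"claw":0},{"rx":0,"ry":0,"rz":0,"tx":0,"ty":0,"tz":-0.001,"claw":0},{"rx":0,"ry":0,"rz":0,"tx":0,"ty":0,"tz":-0.001,"claw":0}]'; python3 -m pendant '[{"rx":0,"ry":0,"rz":0,"tx":0,"ty":0,"tz":0.03,"claw":0},{"rx":0,"ry":0,"rz":0,"tx":0,"ty":0,"tz":0.08,"claw":0},{"rx":0,"ry":0,"rz":0,"tx":-0.03,"ty":-0.012,"tz":0.11,"claw":0},{"rx":0,"ry":0,"rz":0,"tx":-0.08,"ty":-0.03,"tz":0.12,"claw":0},{"rx":0,"ry":0,"rz":0,"tx":-0.13,"ty":-0.05,"tz":0.12,"claw":0}]'
python3 - <<'E'
from h import *
print(get_obs()["tcp_pos"]);c=caps(.078)
c=capture("scene");print([(b[0],b[1],plane(c,*b[0],.069)) for b in blobs(blue(c),8,100)])
E
```

```text
time_s: 7.1
tcp_pos: [0.6374, -0.0857, 0.0253]
ee_rot: [0.685, 0.729, 0.0, 0.0]
contact_force: [-0.6, 0.8, 0.5]
grip_width: 0.0699
grip_force: 0.0
time_s: 7.72
tcp_pos: [0.5072, -0.1365, 0.147]
ee_rot: [0.684, 0.729, 0.0, 0.002]
contact_force: [-0.4, -0.8, -0.2]
grip_width: 0.0941
grip_force: 0.0
[ 0.50720511 -0.1365418   0.14700608]
[549.5  90.7] 87 [ 0.7269 -0.0039  0.078 ]
[465.5 162.7] 283 [ 0.6346 -0.0868  0.078 ]
[(array([210.5       , 138.28571429]), np.int32(14), array([ 0.42610574, -0.37926647,  0.069     ])), (array([447.640625, 161.5     ]), np.int32(64), array([0.37648856, 0.30630559, 0.069     ])), (array([384.13333333, 170.06666667]), np.int32(45), array([0.4435195 , 0.13457768, 0.069     ])), (array([290.125     , 213.54166667]), np.int32(24), array([ 0.63841552, -0.08770498,  0.069     ])), (array([428.5, 217. ]), np.int32(8), array([0.57672216, 0.26662849, 0.069     ])), (array([448.11111111, 219.33333333]), np.int32(9), array([0.57382049, 0.31678386, 0.069     ])), (array([428.08333333, 223.16666667]), np.int32(12), array([0.59610672, 0.26691775, 0.069     ])), (array([438.18181818, 224.27272727]), np.int32(11), array([0.59429491, 0.29254083, 0.069     ])), (array([448.25      , 225.66666667]), np.int32(12), array([0.59338971, 0.3180445 , 0.069     ])), (array([428.08333333, 230.16666667]), np.int32(12), array([0.61745443, 0.26841885, 0.069     ])), (array([438.3, 231.3]), np.int32(10), array([0.61564776, 0.29408226, 0.069     ]))]
```

A stands on its pad, within about 3 mm of centre. Next is B.

```bash
python3 -m pendant '[{"rx":0,"ry":0,"rz":0,"tx":-0.034,"ty":-0.012,"tz":-0.01,"claw":0},{"rx":0,"ry":0,"rz":0,"tx":-0.034,"ty":-0.012,"tz":-0.03,"claw":0},{"rx":0,"ry":0,"rz":0,"tx":-0.034,"ty":-0.012,"tz":-0.07,"claw":0},{"rx":0,"ry":0,"rz":0,"tx":-0.034,"ty":-0.012,"tz":-0.11,"claw":0},{"rx":0,"ry":0,"rz":0,"tx":-0.034,"ty":-0.012,"tz":-0.125,"claw":0}]' 12; python3 -m pendant '[{"rx":0,"ry":0,"rz":0,"tx":0,"ty":0,"tz":0,"claw":255},{"rx":0,"ry":0,"rz":0,"tx":0,"ty":0,"tz":0,"claw":255},{"rx":0,"ry":0,"rz":0,"tx":0,"ty":0,"tz":0,"claw":255},{"rx":0,"ry":0,"rz":0,"tx":0,"ty":0,"tz":0,"claw":255},{"rx":0,"ry":0,"rz":0,"tx":0,"ty":0,"tz":0,"claw":255}]' 15;  python3 -m pendant '[{"rx":0,"ry":0,"rz":0,"tx":0,"ty":0,"tz":0,"claw":255},{"rx":0,"ry":0,"rz":0,"tx":0,"ty":0,"tz":0,"claw":255},{"rx":0,"ry":0,"rz":0,"tx":0,"ty":0,"tz":0,"claw":255}]' 15
```

```text
time_s: 8.45
tcp_pos: [0.4722, -0.1467, 0.0181]
ee_rot: [0.685, 0.729, -0.0, -0.002]
contact_force: [-0.5, -0.8, -0.9]
grip_width: 0.094
grip_force: 0.0
time_s: 9.07
tcp_pos: [0.4737, -0.1479, 0.0208]
ee_rot: [0.685, 0.729, 0.0, 0.001]
contact_force: [-0.8, 0.5, 0.7]
grip_width: 0.0473
grip_force: 0.0
time_s: 9.45
tcp_pos: [0.4735, -0.1478, 0.0206]
ee_rot: [0.685, 0.729, 0.0, 0.0]
contact_force: [-1.9, 0.2, 2.8]
grip_width: 0.0413
grip_force: 15.0
```

```bash
python3 -m pendant '[{"rx":0,"ry":0,"rz":0,"tx":0,"ty":0,"tz":0.03,"claw":255},{"rx":0,"ry":0,"rz":0,"tx":0,"ty":0,"tz":0.08,"claw":255},{"rx":0,"ry":0,"rz":0,"tx":0.02,"ty":0.02,"tz":0.1,"claw":255},{"rx":0,"ry":0,"rz":0,"tx":0.06,"ty":0.057,"tz":0.1,"claw":255},{"rx":0,"ry":0,"rz":0,"tx":0.1,"ty":0.095,"tz":0.1,"claw":255}]'; python3 -m pendant '[{"rx":0,"ry":0,"rz":0,"tx":0.04,"ty":0.04,"tz":0,"claw":255},{"rx":0,"ry":0,"rz":0,"tx":0.0575,"ty":0.055,"tz":0,"claw":255},{"rx":0,"ry":0,"rz":0,"tx":0.0575,"ty":0.055,"tz":-0.03,"claw":255},{"rx":0,"ry":0,"rz":0,"tx":0.0575,"ty":0.055,"tz":-0.06,"claw":255},{"rx":0,"ry":0,"rz":0,"tx":0.0575,"ty":0.055,"tz":-0.07,"claw":255}]'; python3 -m pendant '[{"rx":0,"ry":0,"rz":0,"tx":0,"ty":0,"tz":-0.01,"claw":255},{"rx":0,"ry":0,"rz":0,"tx":0,"ty":0,"tz":-0.018,"claw":255},{"rx":0,"ry":0,"rz":0,"tx":0,"ty":0,"tz":-0.018,"claw":255},{"rx":0,"ry":0,"rz":0,"tx":0,"ty":0,"tz":-0.018,"claw":255}]'
```

```text
time_s: 10.07
tcp_pos: [0.5743, -0.0521, 0.1205]
ee_rot: [0.685, 0.728, 0.0, 0.0]
contact_force: [0.6, -0.1, -0.6]
grip_width: 0.0413
grip_force: 15.0
time_s: 10.7
tcp_pos: [0.6283, 0.0027, 0.047]
ee_rot: [0.685, 0.729, -0.002, -0.002]
contact_force: [-1.2, 0.4, -1.5]
grip_width: 0.0418
grip_force: 15.0
time_s: 11.2
tcp_pos: [0.6315, 0.0021, 0.0331]
ee_rot: [0.685, 0.729, 0.0, 0.001]
contact_force: [-0.6, 0.8, -0.3]
grip_width: 0.0414
grip_force: 15.0
```

Down another 3 mm, then release, rise and go on towards C (0.467, 0.137).

```bash
python3 -m pendant '[{"rx":0,"ry":0,"rz":0,"tx":0,"ty":0,"tz":-0.003,"claw":255},{"rx":0,"ry":0,"rz":0,"tx":0,"ty":0,"tz":-0.003,"claw":255},{"rx":0,"ry":0,"rz":0,"tx":0,"ty":0,"tz":-0.003,"claw":100},{"rx":0,"ry":0,"rz":0,"tx":0,"ty":0,"tz":-0.003,"claw":0},{"rx":0,"ry":0,"rz":0,"tx":0,"ty":0,"tz":-0.003,"claw":0}]'; python3 -m pendant '[{"rx":0,"ry":0,"rz":0,"tx":0,"ty":0,"tz":0,"claw":0},{"rx":0,"ry":0,"rz":0,"tx":0,"ty":0,"tz":0.03,"claw":0},{"rx":0,"ry":0,"rz":0,"tx":0,"ty":0,"tz":0.08,"claw":0},{"rx":0,"ry":0,"rz":0,"tx":0,"ty":0,"tz":0.13,"claw":0},{"rx":0,"ry":0,"rz":0,"tx":-0.02,"ty":0.03,"tz":0.15,"claw":0}]';python3 -m pendant '[{"rx":0,"ry":0,"rz":0,"tx":-0.03,"ty":0.03,"tz":0,"claw":0},{"rx":0,"ry":0,"rz":0,"tx":-0.07,"ty":0.06,"tz":0,"claw":0},{"rx":0,"ry":0,"rz":0,"tx":-0.12,"ty":0.09,"tz":0,"claw":0},{"rx":0,"ry":0,"rz":0,"tx":-0.145,"ty":0.105,"tz":0,"claw":0},{"rx":0,"ry":0,"rz":0,"tx":-0.145,"ty":0.105,"tz":0,"claw":0}]'
python3 - <<'E'
from h import *
print(get_obs()["tcp_pos"]);c=caps(.098);cv2.imwrite("pics/w4.png",c["frame"])
c=capture("scene");print([plane(c,*b[0],.087).round(4) for b in blobs(blue(c),15,100)])
E
```

```text
time_s: 11.82
tcp_pos: [0.6309, 0.0023, 0.0294]
ee_rot: [0.685, 0.729, 0.0, 0.0]
contact_force: [0.4, -0.2, -0.7]
grip_width: 0.0681
grip_force: 0.0
time_s: 12.45
tcp_pos: [0.614, 0.0307, 0.1839]
ee_rot: [0.686, 0.728, 0.002, 0.003]
contact_force: [0.2, 0.3, 0.5]
grip_width: 0.0942
grip_force: 0.0
time_s: 13.08
tcp_pos: [0.4643, 0.1382, 0.1794]
ee_rot: [0.684, 0.73, -0.0, 0.0]
contact_force: [0.4, 1.1, 0.4]
grip_width: 0.0939
grip_force: 0.0
[0.46431603 0.13820129 0.17938659]
[275.   12.6] 968 [0.417  0.3048 0.098 ]
[462.2  28.1] 149 [0.5844 0.3123 0.098 ]
[481.   31.7] 130 [0.6047 0.3137 0.098 ]
[463.3  53.1] 149 [0.586  0.2879 0.098 ]
[483.   56.7] 131 [0.6073 0.2891 0.098 ]
[500.5  59.7] 114 [0.6275 0.2907 0.098 ]
[463.8  79.3] 142 [0.5877 0.2632 0.098 ]
[483.3  82.1] 131 [0.6088 0.2646 0.098 ]
[500.8  84.8] 109 [0.629 0.266 0.098]
[array([ 0.4214, -0.2103,  0.087 ]), array([0.3929, 0.3033, 0.087 ]), array([ 0.6499, -0.0837,  0.087 ]), array([ 6.323e-01, -5.000e-04,  8.700e-02])]
```

View pics/w4.png

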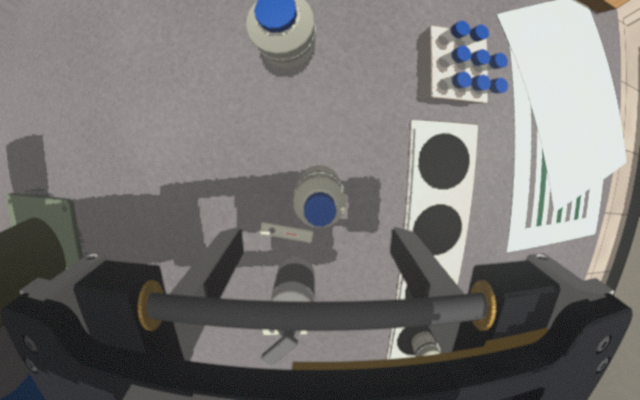

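B stands at (0.632, 0.000) on its pad. C's cap is at (320,210), midway between the fingers, and the pump at (290,290) is well clear. Grasping C now.

```bash
python3 -c "
from h import *
c=capture('wrist');print(fplane(c,320,209,.101),get_obs()['tcp_pos'])"
python3 -m pendant '[{"rx":0,"ry":0,"rz":0,"tx":0.001,"ty":0,"tz":-0.03,"claw":0},{"rx":0,"ry":0,"rz":0,"tx":0.001,"ty":0,"tz":-0.06,"claw":0},{"rx":0,"ry":0,"rz":0,"tx":0.001,"ty":0,"tz":-0.1,"claw":0},{"rx":0,"ry":0,"rz":0,"tx":0.001,"ty":0,"tz":-0.13,"claw":0},{"rx":0,"ry":0,"rz":0,"tx":0.001,"ty":0,"tz":-0.146,"claw":0}]' 15; python3 -m pendant '[{"rx":0,"ry":0,"rz":0,"tx":0,"ty":0,"tz":0,"claw":255},{"rx":0,"ry":0,"rz":0,"tx":0,"ty":0,"tz":0,"claw":255},{"rx":0,"ry":0,"rz":0,"tx":0,"ty":0,"tz":0,"claw":255},{"rx":0,"ry":0,"rz":0,"tx":0,"ty":0,"tz":0,"claw":255},{"rx":0,"ry":0,"rz":0,"tx":0,"ty":0,"tz":0,"claw":255}]' 20;  python3 -m pendant '[{"rx":0,"ry":0,"rz":0,"tx":0,"ty":0,"tz":0,"claw":255},{"rx":0,"ry":0,"rz":0,"tx":0,"ty":0,"tz":0,"claw":255}]' 20
```

```text
[0.46892256 0.13439808 0.101     ] [0.46698719 0.13685828 0.17969489]
time_s: 13.85
tcp_pos: [0.4668, 0.1364, 0.0314]
ee_rot: [0.685, 0.728, -0.001, -0.001]
contact_force: [0.1, 0.6, 0.2]
grip_width: 0.0941
grip_force: 0.0
time_s: 14.48
tcp_pos: [0.4672, 0.1374, 0.034]
ee_rot: [0.685, 0.729, 0.0, 0.0]
contact_force: [-0.4, 0.4, 1.6]
grip_width: 0.0504
grip_force: 20.0
time_s: 14.72
tcp_pos: [0.4673, 0.1374, 0.034]
ee_rot: [0.685, 0.729, 0.0, 0.0]
contact_force: [-1.7, 1.1, 6.1]
grip_width: 0.0505
grip_force: 20.0
```

```bash
python3 -m pendant '[{"rx":0,"ry":0,"rz":0,"tx":0,"ty":0,"tz":0.03,"claw":255},{"rx":0,"ry":0,"rz":0,"tx":0,"ty":0,"tz":0.06,"claw":255},{"rx":0,"ry":0,"rz":0,"tx":0.03,"ty":-0.01,"tz":0.06,"claw":255},{"rx":0,"ry":0,"rz":0,"tx":0.07,"ty":-0.02,"tz":0.06,"claw":255},{"rx":0,"ry":0,"rz":0,"tx":0.11,"ty":-0.033,"tz":0.06,"claw":255}]' 20; python3 -m pendant '[{"rx":0,"ry":0,"rz":0,"tx":0.035,"ty":-0.011,"tz":0,"claw":255},{"rx":0,"ry":0,"rz":0,"tx":0.0485,"ty":-0.014,"tz":0,"claw":255},{"rx":0,"ry":0,"rz":0,"tx":0.0485,"ty":-0.014,"tz":-0.02,"claw":255},{"rx":0,"ry":0,"rz":0,"tx":0.0485,"ty":-0.014,"tz":-0.04,"claw":255},{"rx":0,"ry":0,"rz":0,"tx":0.0485,"ty":-0.014,"tz":-0.045,"claw":255}]'; python3 -m pendant '[{"rx":0,"ry":0,"rz":0,"tx":0,"ty":0,"tz":-0.004,"claw":255},{"rx":0,"ry":0,"rz":0,"tx":0,"ty":0,"tz":-0.004,"claw":255},{"rx":0,"ry":0,"rz":0,"tx":0,"ty":0,"tz":-0.004,"claw":255}]'
```

```text
time_s: 15.35
tcp_pos: [0.5771, 0.1042, 0.0924]
ee_rot: [0.685, 0.729, -0.0, -0.001]
contact_force: [-0.0, -0.1, -1.2]
grip_width: 0.0505
grip_force: 20.0
time_s: 15.98
tcp_pos: [0.6213, 0.0908, 0.0446]
ee_rot: [0.684, 0.729, -0.003, -0.003]
contact_force: [-0.8, -0.3, -1.9]
grip_width: 0.0505
grip_force: 20.0
time_s: 16.35
tcp_pos: [0.626, 0.0903, 0.0452]
ee_rot: [0.685, 0.729, 0.001, 0.001]
contact_force: [-0.7, -0.7, -3.2]
grip_width: 0.0504
grip_force: 20.0
```

```bash
python3 -m pendant '[{"rx":0,"ry":0,"rz":0,"tx":0,"ty":0,"tz":-0.002,"claw":255},{"rx":0,"ry":0,"rz":0,"tx":0,"ty":0,"tz":-0.002,"claw":255},{"rx":0,"ry":0,"rz":0,"tx":0,"ty":0,"tz":-0.002,"claw":80},{"rx":0,"ry":0,"rz":0,"tx":0,"ty":0,"tz":-0.002,"claw":0},{"rx":0,"ry":0,"rz":0,"tx":0,"ty":0,"tz":-0.002,"claw":0}]'; python3 -m pendant '[{"rx":0,"ry":0,"rz":0,"tx":0,"ty":0,"tz":0,"claw":0},{"rx":0,"ry":0,"rz":0,"tx":0,"ty":0,"tz":0.03,"claw":0},{"rx":0,"ry":0,"rz":0,"tx":0,"ty":0,"tz":0.08,"claw":0},{"rx":0,"ry":0,"rz":0,"tx":0,"ty":0,"tz":0.13,"claw":0},{"rx":0,"ry":0,"rz":0,"tx":-0.02,"ty":0.02,"tz":0.16,"claw":0}]';python3 -m pendant '[{"rx":0,"ry":0,"rz":0,"tx":-0.035,"ty":0.035,"tz":0,"claw":0},{"rx":0,"ry":0,"rz":0,"tx":-0.07,"ty":0.07,"tz":0,"claw":0},{"rx":0,"ry":0,"rz":0,"tx":-0.11,"ty":0.11,"tz":0,"claw":0},{"rx":0,"ry":0,"rz":0,"tx":-0.15,"ty":0.15,"tz":0,"claw":0},{"rx":0,"ry":0,"rz":0,"tx":-0.185,"ty":0.188,"tz":0,"claw":0}]'
python3 - <<'E'
from h import *
print(get_obs()["tcp_pos"]);c=caps(.12);cv2.imwrite("pics/w5.png",c["frame"])
c=capture("scene");print([plane(c,*b[0],.107).round(4) for b in blobs(blue(c),15,100)])
E
```

```text
time_s: 16.98
tcp_pos: [0.6253, 0.0903, 0.0424]
ee_rot: [0.685, 0.729, 0.0, -0.0]
contact_force: [-0.3, -0.5, 0.5]
grip_width: 0.077
grip_force: 0.0
time_s: 17.6
tcp_pos: [0.6075, 0.1094, 0.2059]
ee_rot: [0.686, 0.728, 0.002, 0.002]
contact_force: [-0.3, -0.2, 0.1]
grip_width: 0.0939
grip_force: 0.0
time_s: 18.23
tcp_pos: [0.4187, 0.2994, 0.2025]
ee_rot: [0.685, 0.729, 0.0, -0.0]
contact_force: [0.8, 0.4, -0.8]
grip_width: 0.0942
grip_force: 0.0
[0.41874819 0.29936626 0.20246721]
[477.2 193.9] 87 [0.5713 0.3193 0.12  ]
[493.  194.3] 75 [0.5903 0.3202 0.12  ]
[474.2 216.7] 88 [0.5728 0.2963 0.12  ]
[490.2 216.3] 78 [0.5921 0.2976 0.12  ]
[505.  216.1] 62 [0.6111 0.2986 0.12  ]
[470.8 238.1] 81 [0.5741 0.2739 0.12  ]
[486.6 237.5] 81 [0.5934 0.2749 0.12  ]
[501.  236.9] 63 [0.6121 0.2759 0.12  ]
[array([ 0.4389, -0.2037,  0.107 ]), array([0.6266, 0.0872, 0.107 ]), array([ 0.6625, -0.0797,  0.107 ]), array([0.6459, 0.0021, 0.107 ])]
```

View pics/w5.png

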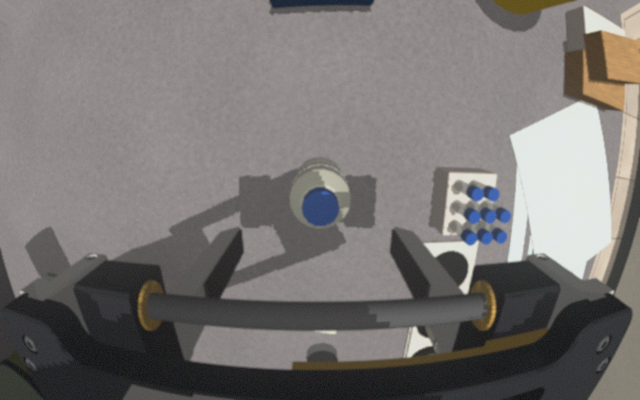

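C stands at (0.627, 0.087). D's cap is at (320,207), midway between the fingers, with the rack well clear to the right. Grasping D.

```bash
python3 -c "
from h import *
c=capture('wrist');print(fplane(c,320,206,.123),get_obs()['tcp_pos'])"
python3 -m pendant '[{"rx":0,"ry":0,"rz":0,"tx":0,"ty":0,"tz":-0.03,"claw":0},{"rx":0,"ry":0,"rz":0,"tx":0,"ty":0,"tz":-0.06,"claw":0},{"rx":0,"ry":0,"rz":0,"tx":0,"ty":0,"tz":-0.1,"claw":0},{"rx":0,"ry":0,"rz":0,"tx":0,"ty":0,"tz":-0.14,"claw":0},{"rx":0,"ry":0,"rz":0,"tx":0,"ty":0,"tz":-0.156,"claw":0}]' 20; python3 -m pendant '[{"rx":0,"ry":0,"rz":0,"tx":0,"ty":0,"tz":0,"claw":255},{"rx":0,"ry":0,"rz":0,"tx":0,"ty":0,"tz":0,"claw":255},{"rx":0,"ry":0,"rz":0,"tx":0,"ty":0,"tz":0,"claw":255},{"rx":0,"ry":0,"rz":0,"tx":0,"ty":0,"tz":0,"claw":255},{"rx":0,"ry":0,"rz":0,"tx":0,"ty":0,"tz":0,"claw":255}]' 25;  python3 -m pendant '[{"rx":0,"ry":0,"rz":0,"tx":0,"ty":0,"tz":0,"claw":255},{"rx":0,"ry":0,"rz":0,"tx":0,"ty":0,"tz":0,"claw":255}]' 25
```

```text
[0.41870038 0.30115527 0.123     ] [0.41872288 0.29968211 0.20245665]
time_s: 19.0
tcp_pos: [0.4195, 0.2964, 0.0439]
ee_rot: [0.685, 0.728, -0.002, -0.001]
contact_force: [-0.2, 0.5, -0.4]
grip_width: 0.0936
grip_force: 0.0
time_s: 19.62
tcp_pos: [0.4215, 0.2988, 0.0476]
ee_rot: [0.685, 0.729, 0.001, 0.001]
contact_force: [0.5, -0.6, 3.7]
grip_width: 0.0594
grip_force: 25.0
time_s: 19.88
tcp_pos: [0.4215, 0.2988, 0.0476]
ee_rot: [0.685, 0.729, 0.001, 0.001]
contact_force: [1.3, 0.3, 6.1]
grip_width: 0.0589
grip_force: 25.0
```

```bash
python3 -m pendant '[{"rx":0,"ry":0,"rz":0,"tx":0,"ty":0,"tz":0.03,"claw":255},{"rx":0,"ry":0,"rz":0,"tx":0.01,"ty":-0.02,"tz":0.06,"claw":255},{"rx":0,"ry":0,"rz":0,"tx":0.02,"ty":-0.06,"tz":0.06,"claw":255},{"rx":0,"ry":0,"rz":0,"tx":0.04,"ty":-0.1,"tz":0.06,"claw":255},{"rx":0,"ry":0,"rz":0,"tx":0.07,"ty":-0.122,"tz":0.06,"claw":255}]' 25; python3 -m pendant '[{"rx":0,"ry":0,"rz":0,"tx":0.035,"ty":0,"tz":0,"claw":255},{"rx":0,"ry":0,"rz":0,"tx":0.07,"ty":0,"tz":0,"claw":255},{"rx":0,"ry":0,"rz":0,"tx":0.105,"ty":0,"tz":0,"claw":255},{"rx":0,"ry":0,"rz":0,"tx":0.129,"ty":0,"tz":-0.01,"claw":255},{"rx":0,"ry":0,"rz":0,"tx":0.129,"ty":0,"tz":-0.03,"claw":255}]'; python3 -m pendant '[{"rx":0,"ry":0,"rz":0,"tx":0,"ty":0,"tz":-0.015,"claw":255},{"rx":0,"ry":0,"rz":0,"tx":0,"ty":0,"tz":-0.018,"claw":255},{"rx":0,"ry":0,"rz":0,"tx":0,"ty":0,"tz":-0.018,"claw":255},{"rx":0,"ry":0,"rz":0,"tx":0,"ty":0,"tz":-0.018,"claw":255}]'
```

```text
time_s: 20.5
tcp_pos: [0.4888, 0.1746, 0.1051]
ee_rot: [0.685, 0.729, -0.001, -0.001]
contact_force: [0.2, 0.2, -2.0]
grip_width: 0.059
grip_force: 25.0
time_s: 21.12
tcp_pos: [0.6207, 0.1761, 0.0755]
ee_rot: [0.685, 0.729, 0.0, 0.0]
contact_force: [0.1, -0.3, -3.4]
grip_width: 0.0593
grip_force: 25.0
time_s: 21.62
tcp_pos: [0.6192, 0.1765, 0.0586]
ee_rot: [0.685, 0.729, 0.0, 0.0]
contact_force: [0.5, 0.1, -1.6]
grip_width: 0.059
grip_force: 25.0
```

```bash
python3 -m pendant '[{"rx":0,"ry":0,"rz":0,"tx":0,"ty":0,"tz":-0.002,"claw":255},{"rx":0,"ry":0,"rz":0,"tx":0,"ty":0,"tz":-0.002,"claw":255},{"rx":0,"ry":0,"rz":0,"tx":0,"ty":0,"tz":-0.002,"claw":40},{"rx":0,"ry":0,"rz":0,"tx":0,"ty":0,"tz":-0.002,"claw":0},{"rx":0,"ry":0,"rz":0,"tx":0,"ty":0,"tz":-0.002,"claw":0}]'; python3 -m pendant '[{"rx":0,"ry":0,"rz":0,"tx":0,"ty":0,"tz":0,"claw":0},{"rx":0,"ry":0,"rz":0,"tx":0,"ty":0,"tz":0.03,"claw":0},{"rx":0,"ry":0,"rz":0,"tx":0,"ty":0,"tz":0.08,"claw":0},{"rx":0,"ry":0,"rz":0,"tx":0,"ty":0,"tz":0.13,"claw":0},{"rx":0,"ry":0,"rz":0,"tx":-0.03,"ty":0.0,"tz":0.17,"claw":0}]';python3 -m pendant '[{"rx":0,"ry":0,"rz":0,"tx":-0.05,"ty":0,"tz":0.02,"claw":0},{"rx":0,"ry":0,"rz":0,"tx":-0.1,"ty":0,"tz":0.02,"claw":0},{"rx":0,"ry":0,"rz":0,"tx":-0.13,"ty":0,"tz":0.02,"claw":0},{"rx":0,"ry":0,"rz":0,"tx":-0.13,"ty":0,"tz":0.02,"claw":0}]'
python3 - <<'E'
from h import *
c=capture("scene");cv2.imwrite("pics/s1.png",cv2.resize(c["frame"][120:260,190:470],None,fx=2.8,fy=2.8))
for k,h,p in(("a",.069,(290,213)),("b",.087,(323,214)),("c",.107,(357,213)),("d",.129,(391,212))):
    b=min(blobs(blue(c),8,100),key=lambda b:np.hypot(*(b[0]-p)));print(k,b[0],plane(c,*b[0],h).round(4))
print([r["pixel"] for n in("rack","pump") for r in search_frame(n,c)])
E
```

```text
time_s: 22.25
tcp_pos: [0.6197, 0.1763, 0.0567]
ee_rot: [0.685, 0.729, 0.0, 0.0]
contact_force: [0.7, -1.2, -0.1]
grip_width: 0.0856
grip_force: 0.0
time_s: 22.88
tcp_pos: [0.591, 0.1761, 0.229]
ee_rot: [0.685, 0.729, 0.001, 0.001]
contact_force: [-0.1, 1.0, 0.5]
grip_width: 0.0941
grip_force: 0.0
time_s: 23.38
tcp_pos: [0.4579, 0.1765, 0.2468]
ee_rot: [0.684, 0.729, 0.0, 0.0]
contact_force: [0.3, -0.1, 0.9]
grip_width: 0.0939
grip_force: 0.0
a [290.27272727 213.5       ] [ 0.6382 -0.0874  0.069 ]
b [323.42424242 213.42424242] [ 6.326e-01 -4.000e-04  8.700e-02]
c [358.02 212.84] [0.6266 0.087  0.107 ]
d [394.26506024 211.60240964] [0.6201 0.1748 0.129 ]
[[436.8, 235.3], [344.1, 171.4]]
```

View pics/s1.png

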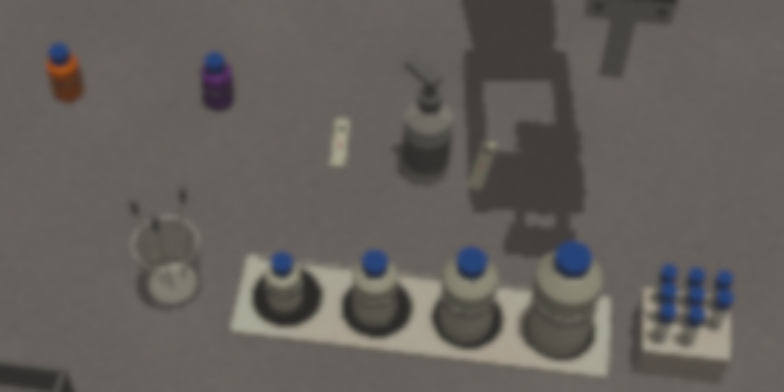

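All four bottles stand upright in the middle of their pads, within about 3 mm, with the largest next to the rack. The rack and pump have not moved.

```bash
python3 -c "
from workcell import job_done
print(job_done())"
```

```text
the job is handed in; nothing more can be done
None
```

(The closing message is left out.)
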